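Tighten the hanging-bar eye with the turning rod

TASK

Take the green-handled turning rod from its rest, slide it through the loop of the brass screw eye that still stands proud of the hanging bar, and turn the eye clockwise (seen from above) until its collar is fully home on the timber; give it a firm nip there, but do not heave on it. Turn it only with the rod, then draw the rod out and lay it back in its rest as it lay; leave the eye tight and the pots and other things where they are.

Things in the scene. Friction and masses are not known exactly. Their poses are not given: they have to be found in the camera images.
- bar: Hanging bar: a fixed pale timber block 100 x 300 x 28 mm (its x, y, z), origin at the centre of its underside; top face 28 mm above the table. Two eyes are screwed into its top, 140 mm apart along its y axis: the brass one (to be tightened) at y = -70 mm, a steel one already tight at y = +70 mm (leave it).
- eye_collar (a point): Centre of the underside of the brass eye's collar (34 mm across, 6 mm thick), on the eye's upright turning axis. At the start it stands 3 to 5 mm above the bar's top (28 mm above the table); fully home it is level with that top, where the eye stops hard. At the start the loop's hole, followed to its far left (+y) side, points 90 to 150 deg round (anticlockwise) from straight ahead (+x).
- eye_loop (a point): Centre of the brass eye's loop, 30 mm above the collar's underside: an upright ring, hole 20 mm, outside 36 mm, 12 mm thick along the hole's axis, which is this point's x axis (level; either way round is the same). A 12 mm rod in it has 4 mm play all round and swings about 0.6 rad either way before it bears on the ring and turns the eye.
- rod: The turning rod, 280 g: square green handle 120 x 20 x 20 mm and a round steel rod of 12 mm out of its +x end. Origin at the centre of the handle's underside, x along the rod towards its tip. The steel reaches from x = 60 to 165 mm (the last 15 mm taper to 6 mm), its axis 10 mm above the origin. Grip the handle about its middle from above.
- rod_axis (a point): Point on the rod's axis at the middle of the handle (10 mm above the rod's origin); axes as the rod's.
- rod_tip (a point): The tip of the rod, 165 mm ahead of the handle's middle on its axis.
- rest_seat (a point): The rest, a fixed dark wooden stand (base 190 x 60 x 8 mm). This point, 30 mm above the table, is where the rod's origin lies in its rest; x is the rod's direction there. Post at x = -48 mm: notch 34 mm wide, floor 30 mm high (for the handle); post at x = +100 mm: notch 28 mm wide, floor 34 mm high (for the steel). Notch walls 14 mm high, posts 12 mm thick.
- pot_clay: Bystander: clay pot 90 mm across, 85 high, origin at its underside.
- pot_grey: Bystander: grey pot of the same size.
- pot_white: Bystander: white pot of the same size.
- saucers: Bystander: stack of clay saucers 104 mm across, 36 high.
- jar: Bystander: glass jar 64 mm across, 75 high.
- spare_hook: Bystander: spare screw hook lying on the table, 90 mm long.
- dibber: Bystander: wooden dibber lying on the table, about 180 mm long.
- eye: The brass eye as a whole, origin as point eye_collar. Its steep thread lowers it 4 mm per radian turned clockwise from above; it comes home after 0.7 to 1.05 rad. Thread friction takes about 0.12 N m to turn and holds it where it is left; once home the moment rises steeply: 0.3 to 0.45 N m about its axis is a firm nip, over 0.6 N m is heaving.
Not all that is in view belongs to the job. There is more than one size of the rod; the job needs the smaller.

How it is judged:
On the way, in this order (a step that is already met when the one before it is completed fails the run):
1. the rod is through the eye's loop, its tip out on the far side (x of eye_loop in the frame of rod_axis between 0.065 and 0.155 m and y of eye_loop in the frame of rod_axis between -0.012 and 0.012 m and z of eye_loop in the frame of rod_axis between -0.012 and 0.012 m), for 0.2 s.
2. with the rod still through the loop, the collar is home (gap under 0.8 mm) and nipped up firmly: over 16 N between rod and eye (all of step 1 and z of eye_collar in the frame of bar below 0.0288 m and contact force between rod and eye above 16 N), for 0.2 s.
At the end, for the whole second after the job is handed in: The brass eye's collar is home on the bar (gap under 0.8 mm), and the rod lies at rest in both notches of its rest, pointing as before, within 20 mm and 0.15 rad of where it belongs (z of eye_collar in the frame of bar below 0.0288 m and horizontal distance between rod and rest_seat below 0.02 m and z of rod in the frame of rest_seat between -0.004 and 0.005 m and angle between the x axis of rod and the x axis of rest_seat, either way round below 0.15 rad and x of rod_tip in the frame of rest_seat above 0.1 m and linear speed of rod below 0.02 m/s); the robot touches nothing.
It fails at once if the eye is heaved on: more than 70 N between rod and eye (contact force between rod and eye above 70 N).
It fails at once if the robot itself touches the brass eye (turn it only with the rod) (contact force between any of the fingers, the arm and eye above 1 N).
It fails at once if a bystander is moved by more than 30 mm (distance of any of pot_clay, pot_grey, pot_white, saucers, jar, spare_hook, dibber from where it was at the start of the episode above 0.03 m).
It also fails if it takes over 66 s, if anything falls off the work surface, if the arm or the gripper's body presses on something with over 40 N, if the wrist force passes 120 N, or if a joint passes its speed limit or range.

ROBOT

A 6-joint arm with a two-finger parallel gripper is mounted at the origin on the work surface. World frame = base frame: x ahead of the robot, y to its left, z up, the work surface at z = 0. Lengths are in m, angles in rad, forces in N, time in s.
With the tool pointing down it reaches from about 0.325 to 0.775 m from the base axis. Payload 5.5 kg.
Tool frame: the origin (TCP) lies at the very end of the fingers, on their centre line; the grasp point (between the pads) lies 19 mm behind it; z points along the fingers, y is the line along which they close (so a half turn about z gives the same grasp; the last joint's range is limited). The gripper opens to 88 mm and grips with 3 to 60 N. Pads are 20 mm wide; open, the fingers measure 115 mm over their backs; the gripper's body (75 mm by 178 mm) begins 61 mm behind the grasp point.
Start: joints at [1.207, 0.091, 1.231, -0, 1.82, -0.057], TCP at [0.181, 0.572, 0.184] pointing down, gripper open.
Joint ranges: [-2.87, 2.87], [-0.86, 2.18], [0.17, 2.46], [-1.51, 4.65], [0.06, 2.69], [-2.65, 2.65]. Speed limits (rad/s): [2.57, 2.57, 3.01, 3.14, 3.14, 3.14].

INTERFACE

Orientations are given as a unit quaternion [w, x, y, z].
In Python, from rig import r gives the robot as it stands. The module is installed in compiled form; this text tells all that it offers.
- The arm moves only by the shell command python3 -m crank 'ROWS' [OPENING]. ROWS is JSON, a list of rows, each a list of 2 entries, a list of its own where there are three numbers: the shift along the tool's x, y, z in cm, then the turn about the tool's z in degrees. A call has exactly 5 rows; each row is the pose to reach, as a shift and turn from the pose commanded when the call began, along the tool's axes at that moment; what a row does not reach only later rows make up. A row lasts 1/10 s, in which the tool goes at most 50 mm and 8.59 degrees, less where a joint would pass 70% of its speed; a pose out of reach is approached as far as the arm can. A call with a gripper value outside its range is refused whole. OPENING is the opening, from -1 (shut) to 1 (fully open), so that 0 is half open, set as the call begins (- or left out, the last holds). The fingers move at their own pace and stop on an object; the grip force is fixed at half the most. Time passes only in rows, so rows that repeat a pose let the fingers close, or fill a call up. It gives the time, the measured TCP pose, the force, the opening and the grip force at its end, in the units of the state.
- r.get_state(): the state, without advancing time (a new reading comes with each control period).
- r.camera(name): name is "scene" or "side" or "wrist"; returns a dict with "color" (400x640x3 uint8, blue, green, red), "depth" (400x640 float32, m along the optical axis (not along the pixel's ray), 0 where there is no reading), "intrinsics" (3x3 intrinsics, pixels), "position" and "rotation" of the camera in the world; the wrist camera has in their place "T_tool_cam" (4x4, takes a point from camera to tool coordinates, whose origin is the TCP and whose axes are the flange's). Camera axes: x right, y up, looking along -z (the intrinsics and any distortion apply to the point x, -y, -z); pixel columns grow to the right and rows downward; lengths in m; the calibration is good to about 2 mm. The wrist camera is an equidistant fisheye: a pixel r from the principal point sees the ray r / f radians off the axis. A picture is of the moment at which its call begins: read the wrist's pose just before it.
- r.close_job(): hands the job in; it is judged then, once.
The state is a dict: "time": time; "joint_positions": joint angles; "joint_velocities": joint speeds; "effort": joint torques, N m; "eef_pos": TCP position; "eef_rot": TCP orientation; "force": force on the tool from outside, world axes, zero at the start; "wrist_torque": the same for the moment, N m; "gripper_width": opening from 0.0 (shut) to 1.0 (fully open); "grip_force": force on a finger pad.
Only numpy, scipy, OpenCV 4.12 (cv2) and the standard library are available. Lean on these libraries where they do the work, as an engineer would, in place of code of your own. Each camera call takes 0.05 s, during which the arm holds its last target. There are 200 camera calls.

## Working session

There is one attempt and no reset: what is moved stays moved. The work goes in short steps, Python scripts to look and compute and a shell command to move; the robot and the scene stay as the last step left them, time stands still between calls to the robot, and variables do not carry over. Pictures are saved under pics/ and viewed, at most 10 in all, crops included, and the job is handed in when it is done.

```bash
mkdir -p pics; cat > h.py <<'E'
import numpy as np, cv2
from rig import r
from scipy.spatial.transform import Rotation as R
def pt(c,u,v,z=None,d=None):
    K=np.array(c['intrinsics']);ray=np.array([(u-K[0,2])/K[0,0],-(v-K[1,2])/K[1,1],-1.0])
    w=np.array(c['rotation'])@ray if np.array(c['rotation']).shape==(3,3) else R.from_quat(np.array(c['rotation'])[[1,2,3,0]]).as_matrix()@ray
    p=np.array(c['position'])
    s=d if d is not None else (z-p[2])/w[2]
    return p+s*w
def cloud(c):
    v,u=np.mgrid[:400,:640];K=np.array(c['intrinsics']);d=c['depth']
    q=np.stack([(u-K[0,2])/K[0,0]*d,-(v-K[1,2])/K[1,1]*d,-d],-1)
    return q@np.array(c['rotation']).T+np.array(c['position'])
E
python3 - <<'E'
from h import *
for n in('scene','side'):
    c=r.camera(n); cv2.imwrite(f'pics/{n}0.png',c['color']);np.savez(f'{n}0.npz',**c)
    print(n,c['position'],np.round(c['rotation'],3),c['intrinsics'])
c=r.camera('wrist');print(c['T_tool_cam'],c['intrinsics'])
print(r.get_state())
E
```

```text
scene [ 1.11763395 -0.69875332  0.95490842] [0.86  0.367 0.136 0.327] [[440.22549576   0.         317.09376621]
 [  0.         440.22549576 204.99044529]
 [  0.           0.           1.        ]]
side [ 0.11887677 -0.88203395  1.20373443] [ 0.915  0.341 -0.071 -0.204] [[419.43912247   0.         319.90913476]
 [  0.         419.43912247 196.81621361]
 [  0.           0.           1.        ]]
[[-1.00666469e-03  9.64520340e-01  2.64006630e-01  7.30193284e-02]
 [ 9.99999269e-01  7.94089632e-04  9.11902662e-04  1.14134456e-04]
 [ 6.69903738e-04  2.64007355e-01 -9.64520434e-01 -2.00715477e-01]
 [ 0.00000000e+00  0.00000000e+00  0.00000000e+00  1.00000000e+00]] [[309.70691629   0.         325.63471143]
 [  0.         309.70691629 192.85324435]
 [  0.           0.           1.        ]]
{'time': 0.15, 'joint_positions': array([ 1.20729442e+00,  9.16636554e-02,  1.23161240e+00, -2.84418934e-05,
        1.81982672e+00, -5.66695368e-02]), 'joint_velocities': array([ 0.00026021, -0.00142061, -0.00479259,  0.00116594, -0.00109876,
       -0.00100649]), 'effort': array([ 1.56046950e-03, -4.47043133e+01, -4.06908202e+01,  6.98887347e-02,
        2.73511838e-02, -1.04068934e-04]), 'eef_pos': array([0.1811129 , 0.5717005 , 0.18277825]), 'eef_rot': array([-1.43981073e-04,  1.52818488e-01,  9.88253985e-01, -7.41332579e-04]), 'force': array([ 0.05741014,  0.5206174 , -0.20231137]), 'wrist_torque': array([-0.01031983,  0.07603433, -0.0599612 ]), 'grip_force': 0.0, 'gripper_width': 1.0029981878608638}
```

View pics/scene0.png

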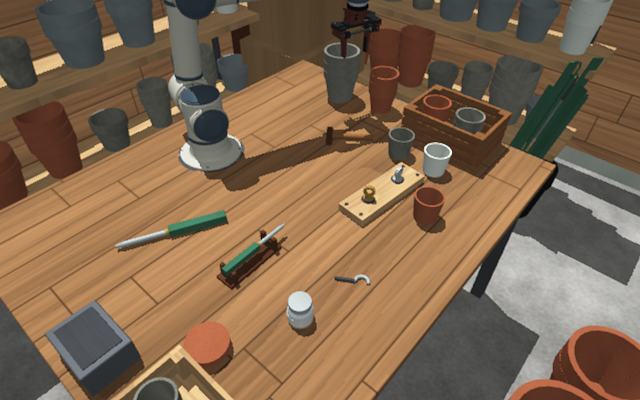

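View pics/side0.png

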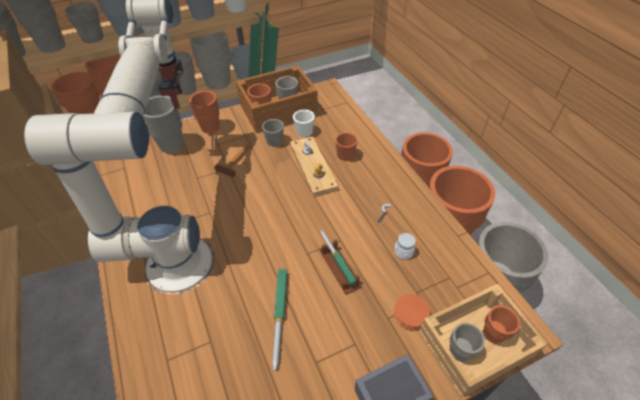

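The pictures show two green-handled rods: a small one in the dark rest at scene (240,258), side (340,262), and a big one loose on the table at scene (180,230), side (281,310). The job needs the one in the rest. There are two eyes: brass at scene (369,193), the one to turn, and steel at (398,175), to be left alone.

```bash
cat >> h.py <<'E'
def cloud(c):
    v,u=np.mgrid[:400,:640];K=np.array(c['intrinsics']);d=c['depth']
    q=np.stack([(u-K[0,2])/K[0,0]*d,-(v-K[1,2])/K[1,1]*d,-d],-1)
    M=R.from_quat(np.array(c['rotation'])[[1,2,3,0]]).as_matrix()
    return q@M.T+np.array(c['position'])
def axis(P):
    rect=cv2.minAreaRect((P[:,:2]*1000).astype(np.float32));b=cv2.boxPoints(rect)
    return rect,b
E
python3 - <<'E'
from h import *
out=[]
for n,box,ebox in(('scene',(205,220,300,290),(355,180,382,205)),('side',(310,225,365,295),(308,160,330,182))):
    c=dict(np.load(f'{n}0.npz'));P=cloud(c);hsv=cv2.cvtColor(c['color'],cv2.COLOR_BGR2HSV)
    m=np.zeros((400,640),bool);m[box[1]:box[3],box[0]:box[2]]=1
    g=m&cv2.inRange(hsv,(60,80,30),(95,255,255)).astype(bool)&(c['depth']>0)
    G=P[g];top=G[G[:,2]>np.percentile(G[:,2],80)-.004]
    print(n,'green',g.sum(),np.percentile(G[:,2],[5,50,95]),'rect',axis(top)[0],np.median(top,0))
    s=m&(P[...,2]>.03)&(hsv[...,1]<70)&(P[...,2]<.08); S=P[s]
    print('steel',s.sum(),S.min(0),S.max(0),np.median(S,0))
    e=np.zeros_like(m);e[ebox[1]:ebox[3],ebox[0]:ebox[2]]=1
    e&=(P[...,2]>.034)&(P[...,2]<.09)
    E=P[e];print('eye',e.sum(),np.median(E,0),E.min(0),E.max(0),axis(E)[0],axis(E[E[:,2]>.052])[0])
    bar=(P[...,2]>.022)&(P[...,2]<.034)&(P[...,0]>.2)&(hsv[...,2]>120)
    k,lab,st,_=cv2.connectedComponentsWithStats(bar.astype(np.uint8));i=lab[185,355] if n=='scene' else 0
    i=1+np.argmax(st[1:,4]); B=P[lab==i];print('bar',st[i],axis(B)[0])
im=np.hstack([cv2.resize(cv2.imread('pics/scene0.png')[215:295,200:300],(400,320)),cv2.resize(cv2.imread('pics/scene0.png')[160:220,345:420],(400,320))])
cv2.imwrite('pics/crop1.png',im)
E
```

```text
scene green 490 [0.00969081 0.0490871  0.05433277] rect ((478.7098083496094, -273.4052429199219), (21.13785171508789, 113.99890899658203), 1.1935962438583374) [ 0.48024003 -0.27692691  0.05192731]
steel 151 [ 0.46227827 -0.32276096  0.03016105] [ 0.48893094 -0.10814076  0.05503224] [ 0.47765763 -0.16881519  0.04601384]
eye 168 [0.58590925 0.14760683 0.05280992] [0.54342689 0.10365248 0.03402478] [0.6251944  0.21774703 0.08388047] ((568.63037109375, 165.4305419921875), (75.7381820678711, 101.50505065917969), 42.769309997558594) ((584.2095947265625, 150.7745819091797), (33.44683074951172, 17.534605026245117), 37.29115676879883)
bar [ 339  162   86   59 1647] ((591.3221435546875, 219.379638671875), (303.4147644042969, 103.44226837158203), 83.8839340209961)
side green 199 [0.04530532 0.04954692 0.05392002] rect ((472.9855651855469, -274.7074890136719), (19.995271682739258, 111.8465805053711), 1.6301157474517822) [ 0.47319191 -0.27955012  0.05023989]
steel 134 [ 0.46262146 -0.33225764  0.03099685] [ 0.49177029 -0.11096161  0.05559169] [ 0.4692322  -0.18351056  0.04464719]
eye 95 [0.57842476 0.14577636 0.05374686] [0.5618183  0.10898778 0.03400209] [0.62198986 0.20860744 0.08704694] ((585.6575317382812, 157.12594604492188), (94.86319732666016, 60.00335693359375), 80.83213806152344) ((578.3407592773438, 148.8241729736328), (36.47603225708008, 17.995420455932617), 21.96181869506836)
bar [ 290  137   48   57 1137] ((586.37158203125, 218.74551391601562), (306.443359375, 102.32333374023438), 84.61602020263672)
```

View pics/crop1.png

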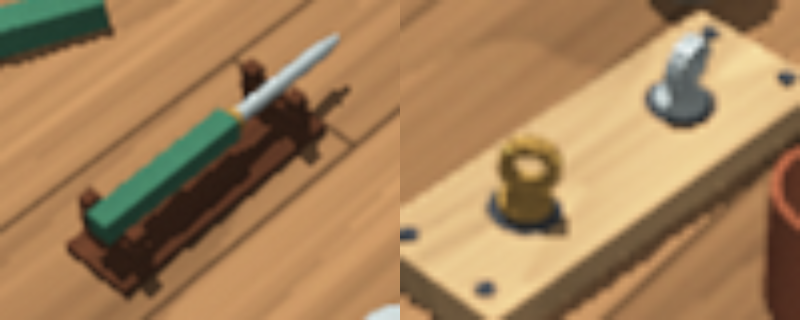

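The crop confirms the choice: the small rod lies in its rest with its tip upper right (about +y), and the brass eye stands on the bar at the -y end. Handle middle is about (0.476,-0.275), and the handle top at about 0.05 m matches the seat height of 30 mm plus 20 mm. Eye is about (0.582,0.149). I'll look at the eye with the wrist camera on the way to the rod.

```bash
cat >> h.py <<'E'
def pose():
    s=r.get_state();M=R.from_quat(s['eef_rot'][[1,2,3,0]]).as_matrix()
    return s,s['eef_pos'],M
def plan(x,y,z,yaw):
    s,p,M=pose();psi=np.degrees(np.arctan2(M[1,0],M[0,0]))
    print('t',round(s['time'],2),'p',np.round(p,4),'psi',round(psi,2),'shift cm',np.round(M.T@(np.array([x,y,z])-p)*100,2),'turn',round((psi-yaw+180)%360-180,2))
E
python3 -c "
from h import *
plan(.584,.08,.13,91.4)
for n in('scene','side'):
    c=dict(np.load(f'{n}0.npz'));P=cloud(c)
    for k,(u,v) in (dict(clay=(428,195),grey=(400,135),white=(437,150)) if n=='scene' else dict(clay=(346,140),jar=(405,243))).items(): print(k,P[v,u])
"
```

```text
t 0.15 p [0.1811 0.5717 0.1828] psi 162.42 shift cm [-53.26 -34.7    5.33] turn 71.02
clay [0.72393578 0.26047774 0.05491893]
grey [0.48855652 0.46071942 0.05976951]
white [0.6319774  0.46778521 0.06206424]
clay [0.75962031 0.26325249 0.04321763]
jar [ 0.68552317 -0.29406644  0.07644922]
```

```bash
python3 -m crank '[[[-4.4,-2.9,0],0],[[-8.8,-5.8,0],0],[[-13.2,-8.7,0],0],[[-17.6,-11.5,0.5],0],[[-22,-14.4,1],0]]' 1 ; python3 -m crank '[[[-4,-2.6,0],0],[[-8,-5.2,0],0],[[-12,-7.8,0.5],0],[[-16,-10.4,1],0],[[-20,-13,2],0]]'; python3 -m crank '[[[-4,-2.6,0],8],[[-8,-5.2,1],16],[[-11.3,-7.3,2.3],24],[[-11.3,-7.3,2.3],32],[[-11.3,-7.3,2.3],40]]'; python3 -m crank '[[[0,0,0],8],[[0,0,0],16],[[0,0,0],24],[[0,0,0],31],[[0,0,0],31]]'
python3 - <<'E'
from h import *
plan(.584,.08,.13,91.4)
s,p,M=pose();c=r.camera('wrist');np.savez('w1.npz',p=p,M=M,**c);cv2.imwrite('pics/w1.png',c['color'])
E
```

```text
time: 0.65
eef_pos: [0.3399, 0.377, 0.1747]
eef_rot: [0.0, 0.153, 0.988, 0.0]
force: [0.9, -0.5, -0.0]
gripper_width: 1.002
grip_force: 0.0
time: 1.15
eef_pos: [0.4916, 0.1926, 0.1553]
eef_rot: [0.001, 0.153, 0.988, 0.0]
force: [1.1, 0.8, 0.6]
gripper_width: 1.006
grip_force: 0.0
time: 1.65
eef_pos: [0.5761, 0.089, 0.1301]
eef_rot: [-0.001, 0.485, 0.874, -0.001]
force: [-0.8, -0.1, -0.1]
gripper_width: 1.0
grip_force: 0.0
time: 2.15
eef_pos: [0.5759, 0.0905, 0.1314]
eef_rot: [-0.0, 0.699, 0.715, -0.0]
force: [0.6, 0.2, -0.2]
gripper_width: 1.004
grip_force: 0.0
t 2.15 p [0.5759 0.0905 0.1314] psi 91.36 shift cm [-1.07  0.78  0.14] turn -0.04
```

View pics/w1.png

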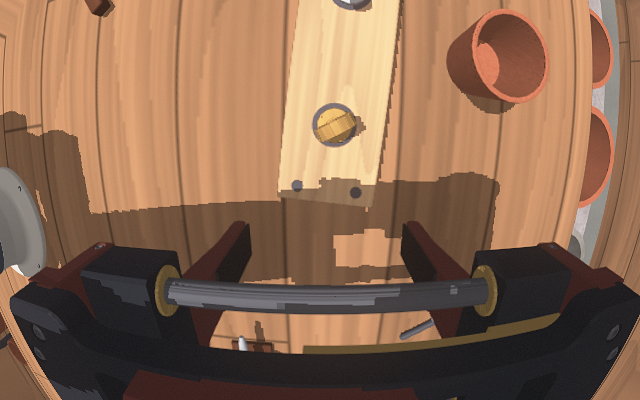

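The brass loop is at (337,124) in the wrist view: the ring's long side rises to the right by about 25° inside its dark collar ring, and the clay pot at (500,60) is well clear. Next is its exact point and yaw.

```bash
cat >> h.py <<'E'
def wcloud(c,p,M):
    v,u=np.mgrid[:400,:640].astype(float);K=c['intrinsics'];f=K[0,0]
    a=u-K[0,2];b=v-K[1,2];rr=np.hypot(a,b)+1e-9;t=rr/f;k=np.tan(t)/rr;d=c['depth']
    q=np.stack([a*k*d,-b*k*d,-d,np.ones_like(d)],-1)
    return (q@c['T_tool_cam'].T)[...,:3]@M.T+p
E
python3 - <<'E'
from h import *
z=dict(np.load('w1.npz'));P=wcloud(z,z['p'],z['M']);hsv=cv2.cvtColor(z['color'],cv2.COLOR_BGR2HSV)
box=np.zeros((400,640),bool);box[95:155,305:372]=1
print('bar top',np.median(P[150:175,300:360,2]))
for lo in(.055,.062,.068,.073):
    E=P[box&(P[...,2]>lo)];print(lo,len(E),E.mean(0).round(4),E.max(0).round(4),axis(E)[0])
    q=E[:,:2]-E[:,:2].mean(0);w,V=np.linalg.eigh(q.T@q);print('hole yaw by pca',np.degrees(np.arctan2(*V[::-1,0]))%180)
C=P[box&(P[...,2]>.034)&(P[...,2]<.045)];print('collar',C.mean(0),np.median(C[:,2]),axis(C)[0])
v,u=np.where(box&(P[...,2]>.034)&(P[...,2]<.045))
# bar edge line for yaw
bar=((P[...,2]>.022)&(P[...,2]<.033)&(hsv[...,2]>150)).astype(np.uint8);bar[:, :270]=0;bar[:,410:]=0
k,l,st,_=cv2.connectedComponentsWithStats(bar);i=1+np.argmax(st[1:,4]);print('bar',axis(P[l==i])[0])
E
```

```text
bar top 0.027700617712167842
0.055 643 [0.5812 0.1494 0.0848] [0.5992 0.1631 0.3322] ((579.0404663085938, 153.02523803710938), (36.21108627319336, 22.860130310058594), 29.550994873046875)
hole yaw by pca 118.53812462536276
0.062 636 [0.5813 0.1494 0.0851] [0.5992 0.1631 0.3322] ((579.0404663085938, 153.02523803710938), (36.21108627319336, 22.860130310058594), 29.550994873046875)
hole yaw by pca 118.9262809973005
0.068 603 [0.5813 0.1493 0.0861] [0.5992 0.1631 0.3322] ((579.3064575195312, 153.1760711669922), (34.49126052856445, 22.860130310058594), 29.550994873046875)
hole yaw by pca 118.51040635914904
0.073 513 [0.5814 0.1494 0.0887] [0.5971 0.1631 0.3322] ((579.6170043945312, 153.35211181640625), (29.843217849731445, 22.860130310058594), 29.550994873046875)
hole yaw by pca 118.21262858004648
collar [0.58093216 0.15056896 0.03780502] 0.03776695483383764 ((581.426025390625, 148.33370971679688), (29.11272621154785, 32.788238525390625), 18.357521057128906)
bar ((584.3466796875, 178.49703979492188), (216.8824920654297, 100.5850830078125), 84.28770446777344)
```

```bash
python3 -m crank '[[[-4.6,-1.2,0],0],[[-9.2,-2.4,0],0],[[-13.8,-3.6,0],0],[[-18.4,-4.8,0],0],[[-23,-6,0],0]]' ; python3 -m crank '[[[-4.6,-1.2,0],0],[[-9.2,-2.4,0],0],[[-13.3,-3.1,0],0],[[-13.3,-3.1,0],0],[[-13.3,-3.1,0],0]]'
python3 - <<'E'
from h import *
s,p,M=pose();c=r.camera('wrist');np.savez('w2.npz',p=p,M=M,**c);cv2.imwrite('pics/w2.png',c['color'])
P=wcloud(c,p,M);hsv=cv2.cvtColor(c['color'],cv2.COLOR_BGR2HSV)
g=cv2.inRange(hsv,(60,80,30),(95,255,255)).astype(bool)&(P[...,2]>.044)&(P[...,2]<.058)&(abs(P[...,0]-.476)<.04)
G=P[g];print(g.sum(),np.median(G[:,2]),axis(G))
q=G[:,:2]-G[:,:2].mean(0);w,V=np.linalg.eigh(q.T@q);print('yaw',np.degrees(np.arctan2(*V[::-1,1]))%180)
plan(.476,-.275,.021,91.4)
E
```

```text
time: 2.7
eef_pos: [0.5211, -0.1425, 0.1319]
eef_rot: [0.0, 0.697, 0.717, 0.0]
force: [1.2, -0.7, 0.4]
gripper_width: 1.0
grip_force: 0.0
time: 3.2
eef_pos: [0.4937, -0.275, 0.1315]
eef_rot: [-0.001, 0.698, 0.716, 0.0]
force: [0.1, 0.3, 0.7]
gripper_width: 1.002
grip_force: 0.0
463 0.04966076305620207 (((475.3282165527344, -272.2393798828125), (18.365407943725586, 116.85020446777344), 1.025231957435608), array([[ 465.1016 , -213.98795],
       [ 467.19235, -330.81943],
       [ 485.55484, -330.4908 ],
       [ 483.46408, -213.65933]], dtype=float32))
yaw 89.1856266651966
t 3.25 p [ 0.4942 -0.2741  0.1317] psi 91.51 shift cm [-0.05 -1.82 11.07] turn 0.11
```

View pics/w2.png

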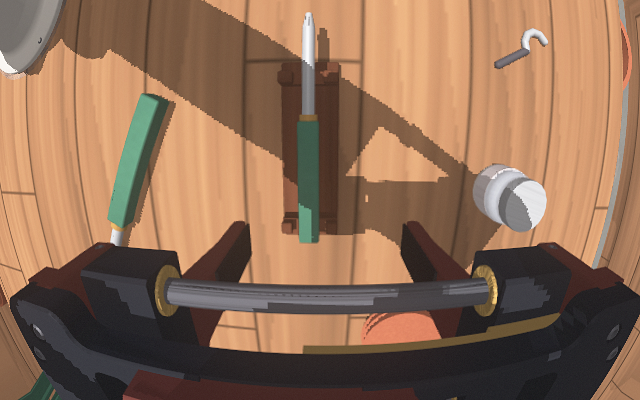

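The wrist view shows the rest with the rod in it at (308,150), handle end at (308,240) and tip at (308,15), pointing as expected. Handle middle is (0.475,-0.273), top 0.0497, yaw about 91°. I'll descend and grip.

```bash
python3 -m crank '[[[0,-1.9,2],0],[[0,-1.9,4.5],0],[[0,-1.9,7],0],[[0,-1.9,9],0],[[0,-1.9,10]
,0]]' >/dev/null; python3 -m crank '[[[0,0,0.5],0],[[0,0,1],0],[[0,0,1],0],[[0,0,1],0],[[0,0,1],0]]'; python3 -c "
from h import *
plan(.475,-.2735,.021,91.2)"
```

```text
time: 4.25
eef_pos: [0.4756, -0.2754, 0.0228]
eef_rot: [0.001, 0.698, 0.716, 0.0]
force: [-0.1, -0.7, 0.3]
gripper_width: 1.004
grip_force: 0.0
t 4.25 p [ 0.4756 -0.2754  0.0228] psi 91.42 shift cm [ 0.19 -0.06  0.18] turn 0.22
```

```bash
python3 -m crank '[[[0.1,0,0.1],0],[[0.1,0,0.1],0],[[0.1,0,0.1],0],[[0.1,0,0.1],0],[[0.1,0,0.1],0]]' -1 >/dev/null; python3 -m crank '[[[0,0,0],0],[[0,0,0],0],[[0,0,0],0],[[0,0,0],0],[[0,0,0],0]]'; python3 -c "
from h import *
plan(0,0,0,91.2)"; python3 -m crank '[[[0,0,-1],0],[[0,0,-2],0],[[0,0,-3.5],0],[[0,0,-5],0],[[0,0,-6],0]]'
python3 - <<'E'
from h import *
s,p,M=pose();c=r.camera('wrist');np.savez('w3.npz',p=p,M=M,**c);cv2.imwrite('pics/w3.png',c['color'])
plan(0,0,0,91.2);s=r.get_state();print(s['force'],s['wrist_torque'])
E
```

```text
time: 5.25
eef_pos: [0.4751, -0.2741, 0.0209]
eef_rot: [-0.0, 0.698, 0.716, -0.0]
force: [-0.4, 0.2, 0.2]
gripper_width: 0.129
grip_force: 0.0
t 5.25 p [ 0.4751 -0.2741  0.0209] psi 91.42 shift cm [ 28.58 -46.82   2.09] turn 0.22
time: 5.75
eef_pos: [0.4759, -0.2745, 0.0837]
eef_rot: [0.001, 0.698, 0.716, 0.0]
force: [-0.3, 0.7, 0.6]
gripper_width: 0.009
grip_force: 0.0
t 5.8 p [ 0.4764 -0.2749  0.0851] psi 91.42 shift cm [ 28.69 -46.98   8.23] turn 0.22
[0.9016165  0.18220571 1.01747639] [-0.10450149  0.11616534  0.02271026]
```

View pics/w3.png

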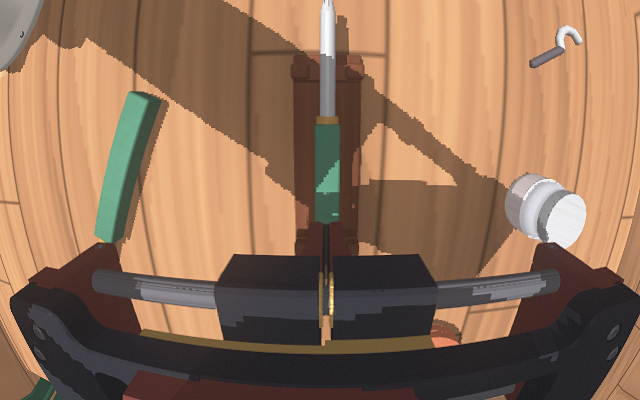

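The fingers shut to zero and the rod is still in the rest, handle at (328,170). I'll see why.

```bash

python3 - <<'E'
from h import *
z=dict(np.load('w3.npz'));P=wcloud(z,z['p'],z['M']);hsv=cv2.cvtColor(z['color'],cv2.COLOR_BGR2HSV)
g=cv2.inRange(hsv,(60,80,30),(95,255,255)).astype(bool)&(P[...,2]>.035)&(P[...,2]<.065)&(abs(P[...,0]-.476)<.04)
G=P[g];print(g.sum(),np.median(G[:,2]),axis(G))
for n,box in(('scene',(190,210,310,300)),('side',(300,215,375,305))):
    c=r.camera(n);P=cloud(c);hsv=cv2.cvtColor(c['color'],cv2.COLOR_BGR2HSV);m=np.zeros((400,640),bool);m[box[1]:box[3],box[0]:box[2]]=1
    g=m&cv2.inRange(hsv,(60,80,30),(95,255,255)).astype(bool)&(P[...,2]>.04)&(P[...,2]<.06);G=P[g];print(n,g.sum(),np.median(G,0),axis(G))
    if n=='scene': cv2.imwrite('pics/s3.png',cv2.resize(c['color'][170:300,160:320],(640,520)))
E
```

```text
857 0.04965519843568865 (((475.8316345214844, -252.5566864013672), (17.713205337524414, 76.85547637939453), 1.0527211427688599), array([[ 466.2705 , -214.29816],
       [ 467.68256, -291.14066],
       [ 485.39276, -290.81522],
       [ 483.9807 , -213.97272]], dtype=float32))
scene 340 [ 0.48293027 -0.27640639  0.05089102] (((479.1614990234375, -273.6171569824219), (21.541452407836914, 115.55438232421875), 1.4058914184570312), array([[ 466.97644, -216.12163],
       [ 469.81158, -331.6412 ],
       [ 491.34656, -331.11267],
       [ 488.5114 , -215.59311]], dtype=float32))
side 193 [ 0.47269381 -0.28035023  0.04947174] (((473.26116943359375, -276.4806823730469), (19.26813507080078, 113.8454818725586), 1.4346797466278076), array([[ 462.20493, -219.81699],
       [ 465.05533, -333.6268 ],
       [ 484.3174 , -333.14438],
       [ 481.467  , -219.33456]], dtype=float32))
```

View pics/s3.png

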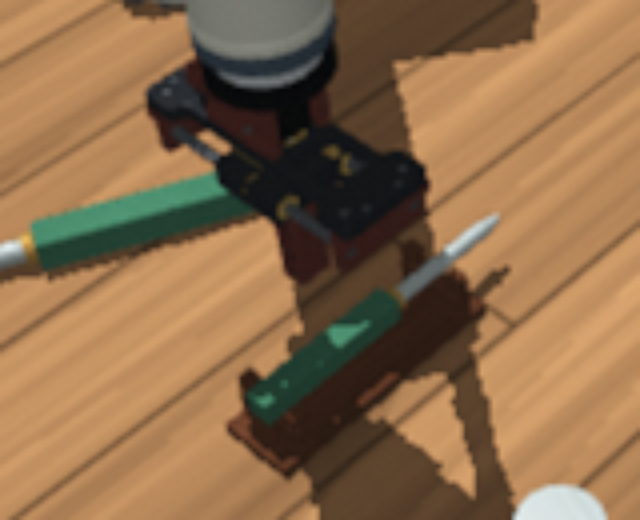

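The rod is undisturbed in its rest. I'll reopen, go down again, and watch the closing step by step.

```bash
python3 -m crank '[[[0,0,0],0],[[0,0,0],0],[[0,0,0],0],[[0,0,0],0],[[0,0,0],0]]' 1 |grep wid;python3 -m crank '[[[0,0,0],0],[[0,0,0],0],[[0,0,0],0],[[0,0,0],0],[[0,0,0],0]]' |grep wid; python3 -m crank '[[[0,0,1.5],0],[[0,0,3],0],[[0,0,4.5],0],[[0,0,5.5],0],[[0,0,6],0]]'; python3 -m crank '[[[0,0,0.2],0],[[0,0,0.2],0],[[0,0,0.2],0],[[0,0,0.2],0],[[0,0,0.2],0]]' -1 | grep -v rot;  python3 -m crank '[[[0,0,0],0],[[0,0,0],0],[[0,0,0],0],[[0,0,0],0],[[0,0,0],0]]'
python3 - <<'E'
from h import *
s,p,M=pose();c=r.camera('wrist');np.savez('w4.npz',p=p,M=M,**c);cv2.imwrite('pics/w4.png',c['color'][90:390,160:500])
s=r.get_state();print(s)
E
```

```text
gripper_width: 0.422
gripper_width: 0.877
time: 7.4
eef_pos: [0.4742, -0.2734, 0.0185]
eef_rot: [-0.002, 0.698, 0.716, -0.0]
force: [0.2, -0.4, -0.2]
gripper_width: 1.0
grip_force: 0.0
time: 7.9
eef_pos: [0.4754, -0.2743, 0.0195]
force: [-0.0, -0.2, -0.2]
gripper_width: 0.585
grip_force: 0.0
time: 8.4
eef_pos: [0.4751, -0.274, 0.0189]
eef_rot: [-0.0, 0.698, 0.716, 0.0]
force: [0.4, 0.1, -0.0]
gripper_width: 0.131
grip_force: 0.0
{'time': 8.45, 'joint_positions': array([-5.85236230e-01, -1.60626342e-02,  1.63301342e+00, -1.81984216e-05,
        1.52472647e+00, -6.10024218e-01]), 'joint_velocities': array([-0.00043927,  0.00044905,  0.00273781, -0.00034839, -0.00048139,
       -0.00022361]), 'effort': array([ 1.95291645e-04, -3.90823746e+01, -3.97744596e+01,  5.11739461e-02,
        5.50152711e-02,  8.48680384e-05]), 'eef_pos': array([ 0.47509426, -0.2740552 ,  0.01884301]), 'eef_rot': array([-3.98615358e-05,  6.98288518e-01,  7.15816417e-01, -1.68261000e-05]), 'force': array([ 0.31988031, -0.25887965,  0.34171574]), 'wrist_torque': array([-0.06475153,  0.02052675, -0.05179537]), 'grip_force': 0.0, 'gripper_width': 0.08595277014131819}
```

View pics/w4.png

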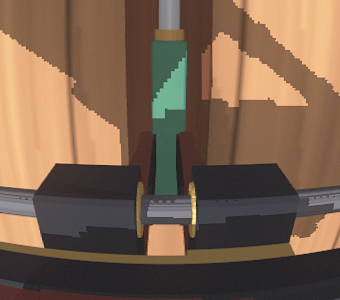

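The crop shows the finger plates either side of the green handle and not yet touching, so last time I lifted while they were still closing. I'll wait longer.

```bash
for i in 1 2; do python3 -m crank '[[[0,0,0],0],[[0,0,0],0],[[0,0,0],0],[[0,0,0],0],[[0,0,0],0]]' -1|tail -3;done; python3 -m crank '[[[0,0,-0.3],0],[[0,0,-0.6],0],[[0,0,-1],0],[[0,0,-1],0],[[0,0,-1],0]]'
python3 - <<'E'
from h import *
s,p,M=pose();c=r.camera('wrist');np.savez('w5.npz',p=p,M=M,**c)
P=wcloud(c,p,M);hsv=cv2.cvtColor(c['color'],cv2.COLOR_BGR2HSV)
g=cv2.inRange(hsv,(60,80,30),(95,255,255)).astype(bool)&(P[...,2]>.035)&(P[...,2]<.075)&(abs(P[...,0]-.476)<.04)
G=P[g];print(g.sum(),np.median(G[:,2]),axis(G)[0])
E
```

```text
force: [0.5, 0.5, -0.4]
gripper_width: 0.005
grip_force: 0.0
force: [0.8, 0.8, -0.2]
gripper_width: 0.004
grip_force: 0.0
time: 9.95
eef_pos: [0.4753, -0.2741, 0.0291]
eef_rot: [0.0, 0.698, 0.716, 0.0]
force: [0.1, 0.5, -0.3]
gripper_width: 0.005
grip_force: 0.0
2428 0.0495366729906818 ((475.3009338378906, -241.65243530273438), (18.78819465637207, 57.62357711791992), 0.8479751348495483)
```

```bash

python3 - <<'E'
from h import *
for n in('w3','w4','w5'):
    z=dict(np.load(n+'.npz'));hsv=cv2.cvtColor(z['color'],cv2.COLOR_BGR2HSV);P=wcloud(z,z['p'],z['M'])
    g=cv2.inRange(hsv,(60,80,15),(95,255,255))>0; k=hsv[...,2]<60; red=((hsv[...,0]<8)|(hsv[...,0]>172))&(hsv[...,1]>80)
    print(n)
    for v in range(190,275,8): print(v,''.join('G' if g[v,u] else 'R' if red[v,u] else 'k' if k[v,u] else '.' for u in range(285,370,1)), P[v,326].round(3), P[v,318].round(3))
E
```

```text
w3
190 ...............................GGGGGGGGGGGGGGGGGGGGGGG............................... [ 0.475 -0.264  0.049] [ 0.469 -0.265  0.049]
198 ...................................G.................G............................... [ 0.475 -0.271  0.049] [ 0.469 -0.271  0.05 ]
206 ...............................................G..................................... [ 0.475 -0.278  0.049] [ 0.469 -0.278  0.049]
214 ...............................................GGGGGGG............................... [ 0.476 -0.284  0.051] [ 0.469 -0.284  0.049]
222 .........................RRRRRRRRRRR....GG.....RRRRRRRRR............................. [ 0.476 -0.291  0.05 ] [ 0.47  -0.263  0.123]
230 .......................RRRRRRRRRRRRRRRRkkkkkRRRRRRRRRRRRRRR.......................... [ 0.475 -0.264  0.132] [ 0.471 -0.263  0.135]
238 ......................RRRRRRRRRRRRRRRRkkkkkkRRRRRRRRRRRRRRRR......................... [ 0.475 -0.264  0.142] [ 0.473 -0.202  0.284]
246 ...................RRRRRRRRRRRRRRRRRRRkkkkkkkRRRRRRRRRRRRRRRRRR...................... [ 0.475 -0.264  0.152] [ 0.471 -0.263  0.155]
254 .....
[... 2696 characters left out ...]
0.47  -0.263  0.08 ]
238 .......................RRRRRRRRRRRRRRRkkkkkkkRRRRRRRRRRRRRRR......................... [ 0.474 -0.264  0.087] [ 0.47  -0.263  0.091]
246 ...................RRRRRRRRRRRRRRRRRRRkkkkkkkRRRRRRRRRRRRRRRRRR...................... [ 0.474 -0.264  0.097] [ 0.471 -0.263  0.1  ]
254 ................RRRRRRRRRRRRRRRRRRRRRkkkkkkkkRRRRRRRRRRRRRRRRRRRRRR.................. [ 0.474 -0.264  0.106] [ 0.471 -0.262  0.109]
262 kkkkkkkkkkkkkkkkkkkkkkkkkkkkkkkkkkkRRkkkkkkkkRRkkkkkkkkkkkkkkkkkkkkkkkkkkkkkkkkkkkkkk [ 0.474 -0.264  0.113] [ 0.472 -0.241  0.156]
270 kkkkkkkkkkkkkkkkkkkkkkkkkkkkkkkkkkkRRkkkkkkkkRRkkkkkkkkkkkkkkkkkkkkkkkkkkkkkkkkkkkkkk [ 0.474 -0.264  0.12 ] [ 0.472 -0.241  0.161]
```

```bash

python3 - <<'E'
from h import *
for n in('w1','w2','w4','w5'):
    z=dict(np.load(n+'.npz'));hsv=cv2.cvtColor(z['color'],cv2.COLOR_BGR2HSV);P=(wcloud(z,z['p'],z['M'])-z['p'])@z['M']
    m=(abs(P[...,0])<.02)&(abs(P[...,1])<.07)&(P[...,2]>-.09)&(P[...,2]<.04)&(z['depth']>0)
    m&=(P@z['M'].T+z['p'])[...,2]>.057
    Q=P[m];print(n,m.sum(),'tool z max of finger pts',np.sort(Q[:,2])[-6:].round(4))
    for s in(-1,1):
        q=Q[Q[:,1]*s>0]; print('  side',s,q[np.argsort(q[:,2])[-3:]].round(4).tolist())
E
```

```text
w1 3592 tool z max of finger pts [-0.0385 -0.0385 -0.0384 -0.0384 -0.0383 -0.0382]
  side -1 [[0.0096, -0.0448, -0.0386], [-0.0018, -0.0452, -0.0385], [-0.0031, -0.0448, -0.0383]]
  side 1 [[-0.0012, 0.0431, -0.0384], [0.0076, 0.043, -0.0384], [0.0093, 0.0435, -0.0382]]
w2 3593 tool z max of finger pts [-0.0386 -0.0386 -0.0385 -0.0385 -0.0385 -0.0379]
  side -1 [[-0.0029, -0.0446, -0.0389], [-0.0018, -0.0452, -0.0385], [-0.0005, -0.0451, -0.0385]]
  side 1 [[-0.0044, 0.0434, -0.0386], [0.0112, 0.0511, -0.0385], [0.0092, 0.0436, -0.0379]]
w4 1777 tool z max of finger pts [-0.0393 -0.0393 -0.0393 -0.0388 -0.0384 -0.0383]
  side -1 [[0.0114, -0.0124, -0.0394], [0.0102, -0.0074, -0.0393], [0.0114, -0.0096, -0.0393]]
  side 1 [[0.01, 0.0049, -0.0388], [0.011, 0.0088, -0.0384], [0.011, 0.0083, -0.0383]]
w5 1444 tool z max of finger pts [-0.0395 -0.0394 -0.0394 -0.0393 -0.0392 -0.039 ]
  side -1 [[0.0103, -0.0018, -0.0396], [0.0103, -0.0002, -0.0394], [0.0114, -0.004, -0.0392]]
  side 1 [[0.0114, 0.0021, -0.0394], [0.0114, 0.0032, -0.0393], [0.0113, 0.0054, -0.039]]
```

The depth image gives the cause. The finger ends are at tool z = -38.5 mm in all four wrist pictures, open and shut, so the true fingertips sit 38.5 mm above the reported TCP. The handle height read from the same camera (0.0497) and from the fixed cameras agree, so the camera is right. Both closings happened above the handle. From here I'll use fingertip z = eef z + 0.0385, which means going down to eef z ≈ -0.016 while watching the force.

```bash
for i in 1 2; do python3 -m crank '[[[0,0,0],0],[[0,0,0],0],[[0,0,0],0],[[0,0,0],0],[[0,0,0],0]]' 1 |grep wid;done;  python3 -m crank '[[[0,0,0.6],0],[[0,0,1.2],0],[[0,0,1.8],0],[[0,0,2.4],0],[[0,0,3],0]]'; python3 -m crank '[[[0,0,0.5],0],[[0,0,1],0],[[0,0,1.5],0],[[0,0,1.5],0],[[0,0,1.5],0]]'
```

```text
gripper_width: 0.42
gripper_width: 0.878
time: 11.5
eef_pos: [0.4749, -0.2739, -0.002]
eef_rot: [-0.0, 0.698, 0.716, -0.0]
force: [0.5, 0.1, 0.0]
gripper_width: 1.002
grip_force: 0.0
time: 12.0
eef_pos: [0.4751, -0.2741, -0.0162]
eef_rot: [-0.0, 0.698, 0.716, -0.0]
force: [0.1, 0.5, -0.7]
gripper_width: 1.002
grip_force: 0.0
```

```bash
for i in 1 2 3; do python3 -m crank '[[[0,0,0],0],[[0,0,0],0],[[0,0,0],0],[[0,0,0],0],[[0,0,0],0]]' -1 |tail -3;done;python3 -c "
from h import *
plan(0,0,0,91.2)"
```

```text
force: [0.2, -0.3, -0.4]
gripper_width: 0.582
grip_force: 0.0
force: [0.3, 0.9, -0.0]
gripper_width: 0.226
grip_force: 30.0
force: [1.4, -0.4, -0.8]
gripper_width: 0.223
grip_force: 30.0
t 13.5 p [ 0.4752 -0.274  -0.0161] psi 91.43 shift cm [ 28.58 -46.82  -1.62] turn 0.23
```

Gripped: opening 0.223 of 88 mm is 20 mm, at 30 N. The return grasp pose is eef (0.4752,-0.274,-0.0161), psi 91.43. I'll lift and carry it to a standoff, rod along the hole at 118°.

```bash
python3 -m crank '[[[0,0,-1],0],[[0,0,-2.5],0],[[0,0,-4.5],0],[[0,0,-6.5],0],[[0,0,-8],0]]' | tail -3; python3 -m crank '[[[3.2,2.8,0],0],[[6.4,5.6,0],0],[[9.6,8.4,0],0],[[12.8,11.2,0],-6],[[16,14,0],-12]]' | head -2; python3 -c "
from h import *
plan(.6775,-.0317,.064,118)"
```

```text
force: [0.0, -0.2, -2.4]
gripper_width: 0.226
grip_force: 30.0
time: 14.5
eef_pos: [0.612, -0.1093, 0.0646]
t 14.5 p [ 0.612  -0.1093  0.0646] psi 103.65 shift cm [5.99 8.19 0.06] turn -14.35
```

```bash
python3 -m crank '[[[2,2.8,0],-5],[[4,5.5,0],-10],[[6,8.2,0],-14.4],[[6,8.2,0],-14.4],[[6,8.2,0],-14.4]]' | head -2; python3 -m crank '[[[0,0,1.5],0],[[0,0,3],0],[[0,0,4.5],0],[[0,0,5.8],0],[[0,0,5.8],0]]'
python3 - <<'E'
from h import *
s,p,M=pose();c=r.camera('wrist');np.savez('w6.npz',p=p,M=M,**c);cv2.imwrite('pics/w6.png',c['color'])
plan(.6775,-.0317,.006,118)
P=wcloud(c,p,M);T=(P-p)@M  # tool coords
hsv=cv2.cvtColor(c['color'],cv2.COLOR_BGR2HSV)
rod=(T[...,0]>.062)&(T[...,0]<.175)&(abs(T[...,1])<.02)&(abs(P[...,2]-.062)<.012)
Q=T[rod];print('rod n',len(Q),'x',Q[:,0].min(),Q[:,0].max())
for a,b in((.065,.09),(.09,.115),(.115,.14),(.14,.15)):
    q=Q[(Q[:,0]>a)&(Q[:,0]<b)]
    if len(q): print(a,b,len(q),'y mid',(np.percentile(q[:,1],2)+np.percentile(q[:,1],98))/2,'ztop world',p[2]-np.percentile(q[:,2],5))
E_=P[(np.hypot(P[...,0]-.5813,P[...,1]-.1493)<.03)&(P[...,2]>.062)&(P[...,2]<.1)]
print('eye',E_.mean(0),E_.max(0),axis(E_)[0])
e=(np.r_[.5813,.1493,.062]-p)@M;print('eye in tool',e)
E
```

```text
time: 15.0
eef_pos: [0.6769, -0.0327, 0.0637]
time: 15.5
eef_pos: [0.6746, -0.0334, 0.0017]
eef_rot: [-0.003, 0.517, 0.856, -0.001]
force: [-0.0, 0.9, -4.2]
gripper_width: 0.224
grip_force: 30.0
t 15.55 p [ 0.6755 -0.0334  0.0036] psi 117.79 shift cm [ 0.06  0.25 -0.24] turn -0.21
rod n 3601 x 0.06201881775304358 0.1264078683022074
0.065 0.09 1466 y mid -0.0006290769772573849 ztop world 0.06518558679742206
0.09 0.115 1386 y mid -0.00020355471108504533 ztop world 0.0639375065494032
0.115 0.14 505 y mid -0.0003796853336437227 ztop world 0.06416797414606856<stdin>:12: RuntimeWarning: Mean of empty slice.
  ret = um.true_divide(
Traceback (most recent call last):
ValueError: zero-size array to reduction operation maximum which has no identity
```

View pics/w6.png

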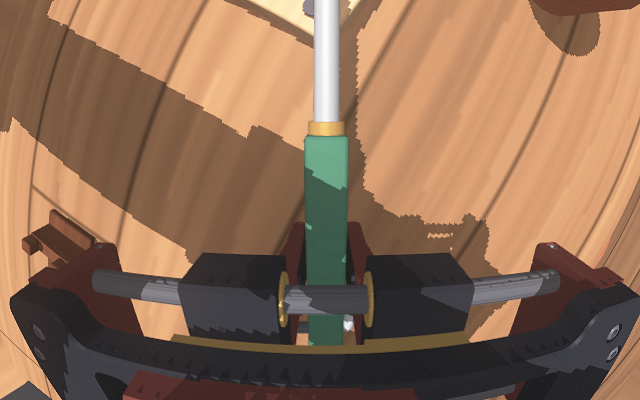

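The view shows the rod straight in the grip, along column 327, with the tip out of frame and the eye beyond it. The rod axis is within 0.5 mm of tool y = 0. I'll settle and align on the hole's line.

```bash
python3 -m crank '[[[0,0.2,0],0],[[0,0.2,0],0],[[0,0.2,0],0],[[0,0.2,0],0],[[0,0.2,0],0]]' | head -2
python3 - <<'E'
from h import *
s,p,M=pose();plan(.6329,.0522,.0065,118);print('eye in tool',(np.r_[.5813,.1493,.062]-p)@M)
# rod height from side view check: steel pixels near the rod
for n in('scene','side'):
    c=r.camera(n);P=cloud(c);d=M[:2,0];q=P[...,:2]-p[:2];x=q@d;y=q@np.array([-d[1],d[0]])
    m=(x>.08)&(x<.145)&(abs(y)<.012)&(P[...,2]>.045)&(P[...,2]<.085);Q=P[m];print(n,m.sum(),'top z',np.percentile(Q[:,2],90) if m.sum() else 0,'y',np.median(y[m]))
    e=(np.hypot(P[...,0]-.5813,P[...,1]-.1493)<.022)&(P[...,2]>.04)&(P[...,2]<.1);print('eye top',np.percentile(P[e][:,2],98))
E
```

```text
time: 16.05
eef_pos: [0.6789, -0.0323, 0.0063]
t 16.05 p [ 0.6789 -0.0323  0.0063] psi 117.82 shift cm [ 9.62 -0.12 -0.03] turn -0.18
eye in tool [ 0.20614771 -0.0015213  -0.05581593]
scene 0 top z 0 y nan
  return _methods._mean(a, axis=axis, dtype=dtype,
  ret = ret.dtype.type(ret / rcount)
Traceback (most recent call last):
IndexError: index -1 is out of bounds for axis 0 with size 0
```

Eye is 206 mm ahead and -1.5 mm to the side, height matched. I'll insert in stages and watch the force.

```bash
python3 -m crank '[[[1,-0.1,0],0],[[2,-0.1,0],0],[[3,-0.1,0],0],[[4,-0.1,0],0],[[5,-0.1,0],0]]' ; python3 -m crank '[[[0.5,0,0],0],[[1,0,0],0],[[1,0,0],0],[[1,0,0],0],[[1,0,0],0]]' ; python3 - <<'E'
from h import *
s,p,M=pose();plan(.6329,.0522,.0065,118);print('eye in tool',(np.r_[.5813,.1493,.062]-p)@M,s['force'],s['wrist_torque'])
E
```

```text
time: 16.6
eef_pos: [0.654, 0.0125, 0.006]
eef_rot: [0.0, 0.516, 0.856, 0.0]
force: [0.0, 0.1, -2.5]
gripper_width: 0.223
grip_force: 30.0
time: 17.1
eef_pos: [0.65, 0.0199, 0.0059]
eef_rot: [0.0, 0.517, 0.856, -0.0]
force: [-0.2, 1.0, -3.2]
gripper_width: 0.222
grip_force: 30.0
t 17.1 p [0.65   0.0199 0.0059] psi 117.8 shift cm [ 3.65 -0.   -0.06] turn -0.2
eye in tool [ 0.14648202 -0.00040517 -0.05616203] [-0.24650188  1.03564562 -3.19700216] [-0.08332212  0.01265341  0.00768278]
```

```bash
python3 -m crank '[[[0.8,0,0],0],[[1.6,0,0],0],[[2.4,0,0],0],[[3.2,0,0],0],[[3.6,0,0],0]]' ;  python3 - <<'E'
from h import *
plan(.6329,.0522,.0065,118);s,p,M=pose();print(s['force'],s['wrist_torque'])
c=r.camera('scene');a=cv2.resize(c['color'][150:250,310:450],(560,400));
c=r.camera('wrist');b=cv2.resize(c['color'][0:140,270:384],(240,400)) ;cv2.imwrite('pics/ins.png',np.hstack([a,b]));np.savez('w7.npz',p=p,M=M,**c)
E
```

```text
time: 17.6
eef_pos: [0.6325, 0.0533, 0.0059]
eef_rot: [-0.0, 0.516, 0.857, 0.0]
force: [0.9, -0.0, -3.1]
gripper_width: 0.226
grip_force: 30.0
t 17.6 p [0.6325 0.0533 0.0059] psi 117.87 shift cm [-0.11 -0.02 -0.06] turn -0.13
[ 0.91252736 -0.00892687 -3.12610647] [-0.06815947  0.03907533  0.00573544]
```

View pics/ins.png

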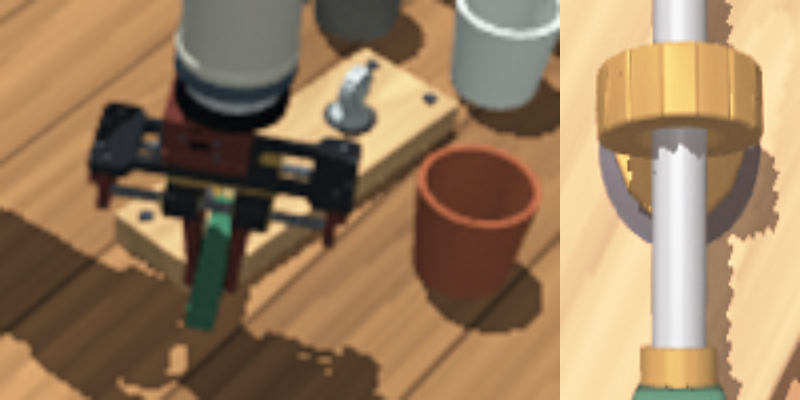

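Through: the right inset shows the rod centred and square in the brass loop, steel continuing past it at inset (685,10). Now I'll turn clockwise about the eye, tracking the moment from the wrist readings.

```bash
cat >> h.py <<'E'
E0=np.array([.5813,.1493,.062])
def mon():
    F=[];T=[]
    s,p,M=pose();q=p-E0;f=s['force'];m=s['wrist_torque'][2]+q[0]*f[1]-q[1]*f[0]
    print('t',round(s['time'],2),'psi',round(np.degrees(np.arctan2(M[1,0],M[0,0])),1),'eye in tool cm',np.round((E0-p)@M*100,2),'F',f.round(1),'tau',s['wrist_torque'].round(3),'M',round(m,3),'w',round(s['gripper_width'],3))
E
python3 -c "
from h import *
mon()"; python3 -m crank '[[[0.03,-0.76,0],4],[[0.11,-1.51,0],8],[[0.24,-2.26,0],12],[[0.42,-2.99,0],16],[[0.65,-3.71,0],20]]' >/dev/null;  python3 -c "
from h import *
mon()"; python3 -m crank '[[[0.03,-0.76,0],4],[[0.11,-1.51,0],8],[[0.24,-2.26,0],12],[[0.24,-2.26,0],12],[[0.24,-2.26,0],12]]' >/dev/null;  python3 -c "
from h import *
mon()"
```

```text
t 17.7 psi 117.9 eye in tool cm [10.92 -0.04 -5.6 ] F [ 0.5  0.4 -3.7] tau [-0.013  0.035  0.025] M 0.097 w 0.23
t 18.2 psi 97.6 eye in tool cm [11.03 -0.11 -5.61] F [-0.1  0.4 -3.5] tau [-0.146  0.038  0.059] M 0.058 w 0.225
t 18.7 psi 85.9 eye in tool cm [10.99 -0.12 -5.6 ] F [ 0.5 -0.1 -3.5] tau [-0.293  0.029  0.025] M 0.086 w 0.225
```

```bash
for i in 1 2; do python3 -m crank '[[[0.03,-0.76,0],4],[[0.11,-1.53,0.03],8],[[0.24,-2.29,0.06],12],[[0.24,-2.29,0.06],12],[[0.24,-2.29,0.06],12]]' >/dev/null;  python3 -c "
from h import *
mon()";done
```

```text
t 19.2 psi 74.0 eye in tool cm [10.96 -0.12 -5.67] F [-0.1 -0.3 -4.3] tau [-0.364  0.037  0.04 ] M 0.043 w 0.228
t 19.7 psi 62.0 eye in tool cm [10.93 -0.11 -5.74] F [ 1.1 -0.8 -4.9] tau [-0.413  0.019 -0.114] M 0.031 w 0.224
```

```bash
cat >> h.py <<'E'
def look():
    s,p,M=pose();c=r.camera('wrist');P=wcloud(c,p,M);T=(P-p)@M
    hsv=cv2.cvtColor(c['color'],cv2.COLOR_BGR2HSV)
    near=np.hypot(P[...,0]-E0[0],P[...,1]-E0[1])
    E=P[(near<.024)&(P[...,2]>.068)&(P[...,2]<.09)]
    q=E[:,:2]-E[:,:2].mean(0);w,V=np.linalg.eigh(q.T@q);hy=np.degrees(np.arctan2(*V[::-1,0]))%180
    Q=T[(T[...,0]>.065)&(T[...,0]<.09)&(abs(T[...,1])<.03)&(abs(P[...,2]-.06)<.012)]
    sl=[]
    for a in(.065,.07,.075,.08,.085):
        k=Q[(Q[:,0]>=a)&(Q[:,0]<a+.005)]
        if len(k)>20: sl.append((a+.0025,(k[:,1].min()+k[:,1].max())/2,k[:,2].min()))
    sl=np.array(sl);f=np.polyfit(sl[:,0],sl[:,1],1)
    G=P[(near<.0165)&(P[...,2]>.028)&(P[...,2]<.045)]
    bar=P[(near>.02)&(near<.04)&(P[...,2]>.02)&(P[...,2]<.034)]
    print('ring yaw',round(hy,1),'n',len(E),'mean',E.mean(0).round(4),'top',np.percentile(E[:,2],97).round(4),'rod turn in grip deg',round(np.degrees(np.arctan(f[0])),2),'y at .08',round(np.polyval(f,.08)*1000,2),'rod z',(p[2]-sl[:,2].mean()-.006).round(4),'collar top',np.median(G[:,2]).round(4),'bar',np.median(bar[:,2]).round(4))
E
python3 -c "
from h import *
look();mon()"
```

```text
ring yaw 93.7 n 2082 mean [0.5807 0.1478 0.0753] top 0.0788 rod turn in grip deg 1.67 y at .08 -0.6 rod z 0.0621 collar top 0.036 bar 0.0277
t 19.75 psi 62.0 eye in tool cm [10.92 -0.11 -5.74] F [ 0.7 -0.5 -4.1] tau [-0.389  0.033 -0.07 ] M 0.022 w 0.226
```

```bash
for i in 1 2; do python3 -m crank '[[[0.03,-0.76,0.04],4],[[0.11,-1.52,0.08],8],[[0.21,-2.1,0.1],11],[[0.21,-2.1,0.1],11],[[0.21,-2.1,0.1],11]]' >/dev/null;  python3 -c "
from h import *
mon()";done; python3 -c "
from h import *
look();mon()"
```

```text
t 20.25 psi 51.0 eye in tool cm [10.9  -0.09 -5.83] F [ 0.3 -1.7 -4.2] tau [-0.427 -0.014 -0.08 ] M 0.062 w 0.223
t 20.75 psi 40.0 eye in tool cm [10.87 -0.07 -5.92] F [ 1.5 -2.1 -3.5] tau [-0.454 -0.047 -0.115] M 0.169 w 0.226
ring yaw 71.7 n 1985 mean [0.5806 0.1483 0.0741] top 0.0773 rod turn in grip deg -0.85 y at .08 -0.24 rod z 0.0605 collar top 0.0345 bar 0.0276
t 20.8 psi 39.9 eye in tool cm [10.87 -0.08 -5.92] F [ 2.  -2.2 -4. ] tau [-0.395 -0.086 -0.132] M 0.193 w 0.227
```

Ring yaw is 71.7° and the gap about 0.8 mm, some 11° to go. I'll take smaller steps.

```bash
for i in 1 2; do python3 -m crank '[[[0.01,-0.38,0.01],2],[[0.03,-0.76,0.02],4],[[0.03,-0.76,0.02],4],[[0.03,-0.76,0.02],4],[[0.03,-0.76,0.02],4]]' >/dev/null;  python3 -c "
from h import *
mon()";done; python3 -c "
from h import *
look();mon()"
```

```text
t 21.3 psi 35.9 eye in tool cm [10.86 -0.06 -5.94] F [ 1.8 -1.4 -4.2] tau [-0.393 -0.193 -0.203] M 0.033 w 0.224
t 21.8 psi 31.9 eye in tool cm [10.86 -0.05 -5.97] F [ 3.  -2.6 -3.7] tau [-0.386 -0.223 -0.252] M 0.155 w 0.228
ring yaw 63.5 n 1951 mean [0.5806 0.1485 0.0736] top 0.0767 rod turn in grip deg -0.82 y at .08 -0.18 rod z 0.0602 collar top 0.0339 bar 0.0277
t 21.85 psi 31.9 eye in tool cm [10.86 -0.05 -5.96] F [ 2.1 -1.9 -3.3] tau [-0.388 -0.241 -0.218] M 0.084 w 0.223
```

```bash
for i in 1 2; do python3 -m crank '[[[0,-0.19,0.01],1],[[0.01,-0.38,0.01],2],[[0.01,-0.38,0.01],2],[[0.01,-0.38,0.01],2],[[0.01,-0.38,0.01],2]]' >/dev/null;  python3 -c "
from h import *
mon()";done; python3 -c "
from h import *
look();mon()"
```

```text
t 22.35 psi 29.8 eye in tool cm [10.86 -0.04 -5.98] F [ 3.9 -1.1 -4.1] tau [-0.344 -0.301 -0.28 ] M 0.036 w 0.226
t 22.85 psi 27.8 eye in tool cm [10.86 -0.04 -5.99] F [ 3.4 -3.1 -4.2] tau [-0.378 -0.353 -0.249] M 0.22 w 0.224
ring yaw 59.9 n 1920 mean [0.5805 0.1486 0.0735] top 0.0766 rod turn in grip deg -0.9 y at .08 -0.13 rod z 0.0597 collar top 0.0336 bar 0.0277
t 22.9 psi 27.8 eye in tool cm [10.86 -0.04 -5.99] F [ 2.7 -1.9 -4.6] tau [-0.379 -0.271 -0.276] M 0.051 w 0.228
```

```bash
for i in 1 2; do python3 -m crank '[[[0,-0.19,0],1],[[0.01,-0.38,0],2],[[0.01,-0.38,0],2],[[0.01,-0.38,0],2],[[0.01,-0.38,0],2]]' >/dev/null;  python3 -c "
from h import *
mon()";done; python3 -c "
from h import *
look();mon();look();mon()"
```

```text
t 23.4 psi 25.8 eye in tool cm [10.86 -0.04 -5.99] F [ 3.5 -2.5 -4.7] tau [-0.477 -0.323 -0.245] M 0.16 w 0.229
t 23.9 psi 23.8 eye in tool cm [10.85 -0.05 -6.  ] F [ 4.6 -2.7 -4.2] tau [-0.689 -0.371 -0.178] M 0.291 w 0.227
ring yaw 59.4 n 1912 mean [0.5807 0.1486 0.0733] top 0.0764 rod turn in grip deg -0.89 y at .08 -0.07 rod z 0.0596 collar top 0.0335 bar 0.0277
t 23.95 psi 23.8 eye in tool cm [10.85 -0.05 -6.  ] F [ 3.8 -3.4 -4.2] tau [-0.632 -0.371 -0.157] M 0.35 w 0.227
ring yaw 59.2 n 1918 mean [0.5806 0.1487 0.0733] top 0.0764 rod turn in grip deg -0.79 y at .08 -0.08 rod z 0.0595 collar top 0.0336 bar 0.0277
t 24.0 psi 23.8 eye in tool cm [10.85 -0.05 -6.  ] F [ 4.4 -4.  -4.4] tau [-0.642 -0.387 -0.163] M 0.426 w 0.227
```

The eye has stopped at 59.3° while the hand went on, and the moment is up to about 0.36. One degree more, then hold.

```bash
python3 -m crank '[[[0,-0.1,0],0.5],[[0,-0.19,0],1],[[0,-0.19,0],1],[[0,-0.19,0],1],[[0,-0.19,0],1]]' >/dev/null;  python3 - <<'E'
from h import *
mon()
for i in range(5): r.camera('scene');mon()
look()
E
```

```text
t 24.5 psi 22.8 eye in tool cm [10.86 -0.06 -6.  ] F [ 4.6 -3.6 -3.7] tau [-0.688 -0.408 -0.04 ] M 0.511 w 0.224
t 24.55 psi 22.8 eye in tool cm [10.86 -0.05 -6.  ] F [ 3.4 -3.7 -4.6] tau [-0.646 -0.481 -0.079] M 0.431 w 0.228
t 24.6 psi 22.8 eye in tool cm [10.85 -0.05 -6.  ] F [ 3.4 -3.2 -3.8] tau [-0.667 -0.399 -0.12 ] M 0.34 w 0.224
t 24.65 psi 22.8 eye in tool cm [10.85 -0.06 -6.  ] F [ 4.5 -3.2 -5. ] tau [-0.678 -0.429 -0.09 ] M 0.42 w 0.224
t 24.7 psi 22.8 eye in tool cm [10.86 -0.05 -6.  ] F [ 4.1 -3.5 -4.1] tau [-0.665 -0.419 -0.083] M 0.441 w 0.223
t 24.75 psi 22.8 eye in tool cm [10.85 -0.05 -6.  ] F [ 3.6 -3.2 -4.1] tau [-0.709 -0.387 -0.098] M 0.373 w 0.226
ring yaw 59.1 n 1912 mean [0.5806 0.1486 0.0734] top 0.0765 rod turn in grip deg -0.27 y at .08 -0.13 rod z 0.0595 collar top 0.0336 bar 0.0277
```

Home and nipped: the moment averages 0.42 N m, the ring is steady at 59.1° and the collar top is 5.9 mm above the bar. Now I'll swing back to the middle of the play and draw the rod out.

```bash
for i in 1 2; do python3 -m crank '[[[0.06,1.13,0],-6],[[0.24,2.26,0],-12],[[0.53,3.35,0],-18],[[0.53,3.35,0],-18],[[0.53,3.35,0],-18]]' >/dev/null;  python3 -c "
from h import *
mon()";done; python3 -c "
from h import *
look()"
```

```text
t 25.3 psi 40.7 eye in tool cm [10.87  0.03 -6.02] F [-0.2  0.2 -3.3] tau [-0.044  0.153 -0.07 ] M -0.1 w 0.228
t 25.8 psi 58.6 eye in tool cm [10.84  0.03 -6.02] F [-0.7  0.4 -2.7] tau [-0.078  0.066 -0.024] M -0.113 w 0.226
ring yaw 59.5 n 1951 mean [0.5814 0.148  0.0733] top 0.0764 rod turn in grip deg 0.38 y at .08 -0.79 rod z 0.0594 collar top 0.0336 bar 0.0277
```

```bash
python3 -m crank '[[[-1,0,0],0],[[-2,0,0],0],[[-3.5,0,0],0],[[-5,0,0],0],[[-6.5,0,0],0]]' |grep -E 'pos|force'; python3 -m crank '[[[-1.5,0,0],0],[[-3,0,0],0],[[-4.5,0,0],0],[[-5,0,0],0],[[-5,0,0],0]]'|grep -E 'pos|force'; python3 -m crank '[[[0,0,-1.5],0],[[0,0,-3],0],[[0,0,-4.5],0],[[0,0,-6],0],[[0,0,-6],0]]'|grep -E 'pos|force'; python3 -c "
from h import *
plan(.4752,-.274,.064,91.43);mon();look()"
```

```text
eef_pos: [0.4906, -0.0008, 0.0021]
force: [-0.1, -0.5, -3.7]
grip_force: 30.0
eef_pos: [0.4655, -0.0429, 0.0022]
force: [0.6, 0.5, -3.3]
grip_force: 30.0
eef_pos: [0.4677, -0.0423, 0.0659]
force: [0.7, 0.3, -2.5]
grip_force: 30.0
t 27.35 p [ 0.4677 -0.0423  0.0659] psi 58.85 shift cm [-19.45  12.63   0.21] turn -32.58
t 27.35 psi 58.9 eye in tool cm [22.27 -0.19  0.44] F [ 0.7  0.3 -2.5] tau [-0.048  0.146 -0.015] M 0.088 w 0.227h.py:43: RuntimeWarning: Mean of empty slice.
  q=E[:,:2]-E[:,:2].mean(0);w,V=np.linalg.eigh(q.T@q);hy=np.degrees(np.arctan2(*V[::-1,0]))%180
  ret = um.true_divide(
Traceback (most recent call last):
  File "h.py", line 49, in look
    sl=np.array(sl);f=np.polyfit(sl[:,0],sl[:,1],1)
                                 ~~^^^^^
IndexError: too many indices for array: array is 1-dimensional, but 2 were indexed
```

```bash
python3 -m crank '[[[-3.9,2.5,0],-6.6],[[-7.8,5,0],-13.2],[[-11.7,7.5,0],-19.8],[[-15.6,10,0],-26.4],[[-19.4,12.6,0],-32.6]]' >/dev/null; python3 -m crank '[[[0,0,0],0],[[0,0,0],0],[[0,0,0],0],[[0,0,0],0],[[0,0,0],0]]'|tail -3;  python3 - <<'E'
from h import *
plan(.4752,-.274,-.0161,91.43)
s,p,M=pose();c=r.camera('wrist');P=wcloud(c,p,M);T=(P-p)@M
hsv=cv2.cvtColor(c['color'],cv2.COLOR_BGR2HSV)
g=(cv2.inRange(hsv,(60,80,15),(95,255,255))>0)&(abs(T[...,1])<.02)&(T[...,0]<.08)&(P[...,2]>.1);print('handle front end tool x',np.percentile(T[g][:,0],99))
Q=T[(T[...,0]>.068)&(T[...,0]<.14)&(abs(T[...,1])<.03)&(P[...,2]>.1)]
for a in(.07,.1,.125):
    k=Q[(Q[:,0]>=a)&(Q[:,0]<a+.006)]
    if len(k): print(a,'y',(k[:,1].min()+k[:,1].max())/2,'top z rel eef',-k[:,2].min())
E
```

```text
force: [-0.2, -0.0, -3.2]
gripper_width: 0.227
grip_force: 30.0
t 28.4 p [ 0.4733 -0.2723  0.0622] psi 91.51 shift cm [-0.17  0.18  7.83] turn 0.08
handle front end tool x 0.0609483557983195
0.07 y -0.0006863817979277454 top z rel eef 0.20071558624159083
0.1 y -0.0006190195981293405 top z rel eef 0.06382834831267403
0.125 y -0.0003602940180263991 top z rel eef 0.059138350766979896
```

The rod is still straight in the hand, handle front end at tool x 61 mm. I'll lower it into the rest.

```bash
python3 -m crank '[[[-0.17,0.18,1],0],[[-0.17,0.18,2.5],0],[[-0.17,0.18,4],0],[[-0.17,0.18,5],0],[[-0.17,0.18,5],0]]' |grep -E 'pos|force'; python3 -m crank '[[[0,0,0.5],0],[[0,0,1],0],[[0,0,1.6],0],[[0,0,2.2],0],[[0,0,2.2],0]]'|grep -E 'pos|force';python3 -c "
from h import *
plan(.4752,-.274,-.0161,91.43);mon()"
```

```text
eef_pos: [0.4732, -0.2741, 0.0088]
force: [0.0, 0.5, -4.3]
grip_force: 30.0
eef_pos: [0.4743, -0.2747, -0.0111]
force: [-0.6, 0.8, -4.2]
grip_force: 30.0
t 29.45 p [ 0.4743 -0.2747 -0.0111] psi 91.42 shift cm [0.07 0.1  0.5 ] turn -0.01
t 29.45 psi 91.4 eye in tool cm [42.13 11.74 -7.29] F [-0.6  0.8 -4.2] tau [-0.04   0.091 -0.004] M -0.323 w 0.228
```

```bash
python3 -m crank '[[[0,0.1,0.15],0],[[0,0.1,0.3],0],[[0,0.1,0.42],0],[[0,0.1,0.42],0],[[0,0.1,0.42],0]]'|grep -E 'pos|force'; for i in 1 2 3; do python3 -m crank '[[[0,0,0],0],[[0,0,0],0],[[0,0,0],0],[[0,0,0],0],[[0,0,0],0]]' 1 |grep -E 'pos|force|wid';done; python3 -m crank '[[[0,0,-1.5],0],[[0,0,-3],0],[[0,0,-5],0],[[0,0,-8],0],[[0,0,-12],0]]' |grep -E 'pos|force'; python3 - <<'E'
from h import *
s,p,M=pose();c=r.camera('wrist');P=wcloud(c,p,M);hsv=cv2.cvtColor(c['color'],cv2.COLOR_BGR2HSV)
g=(cv2.inRange(hsv,(60,80,30),(95,255,255))>0)&(P[...,2]>.04)&(P[...,2]<.065)&(abs(P[...,0]-.476)<.04)
G=P[g];print(g.sum(),np.percentile(G[:,2],[10,50,90]),axis(G))
for n,b in(('scene',(190,210,310,300)),('side',(300,215,375,305))):
    c=r.camera(n);P=cloud(c);hsv=cv2.cvtColor(c['color'],cv2.COLOR_BGR2HSV);m=np.zeros((400,640),bool);m[b[1]:b[3],b[0]:b[2]]=1
    g=m&(cv2.inRange(hsv,(60,80,30),(95,255,255))>0)&(P[...,2]>.04)&(P[...,2]<.06);G=P[g];print(n,g.sum(),np.median(G,0),axis(G)[0])
E
```

```text
eef_pos: [0.4759, -0.2751, -0.014]
force: [0.1, -0.3, -2.9]
grip_force: 30.0
eef_pos: [0.476, -0.2751, -0.0139]
force: [0.4, -0.5, -0.3]
gripper_width: 0.643
grip_force: 0.0
eef_pos: [0.4759, -0.2751, -0.0141]
force: [-0.6, 0.7, -0.1]
gripper_width: 1.003
grip_force: 0.0
eef_pos: [0.4759, -0.2751, -0.0141]
force: [0.3, 0.2, -0.1]
gripper_width: 1.005
grip_force: 0.0
eef_pos: [0.4753, -0.2747, 0.1071]
force: [-0.1, -0.6, -0.1]
grip_force: 0.0
234 [0.0487713  0.04952895 0.05032287] (((475.37384033203125, -271.8673400878906), (17.48813247680664, 114.5005874633789), 1.9007238149642944), array([[ 464.73572, -214.93857],
       [ 468.53345, -329.37613],
       [ 486.01196, -328.7961 ],
       [ 482.21423, -214.35855]], dtype=float32))
scene 333 [ 0.4818354  -0.27651591  0.05105176] ((477.81768798828125, -273.86199951171875), (22.280872344970703, 116.40184783935547), 1.1386587619781494)
side 177 [ 0.47232449 -0.28035425  0.04967107] ((472.31976318359375, -276.28070068359375), (18.817216873168945, 115.0251693725586), 1.7043298482894897)
```

The rod lies as before: within about 1.5 mm, top at 0.0495 and level, yaw unchanged. The hand is clear, so I'll hand it in.

```bash
python3 -m crank '[[[0,0,0],0],[[0,0,0],0],[[0,0,0],0],[[0,0,0],0],[[0,0,0],0]]'|head -2; python3 -c "
from rig import r
print(r.close_job())"
```

```text
time: 32.6
eef_pos: [0.4756, -0.2749, 0.1052]
the job is handed in; nothing more can be done
None
```

The job is handed in at about 33 s (no verdict was returned): by my measurements the brass eye is home and nipped at about 0.42 N m, and the rod is back in its rest within about 1.5 mm. The first two grasps closed above the handle because the fingertips sit 38.5 mm short of the reported TCP.

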